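# Shut the curing unit's drawer and start it

## Robot

A 6-joint arm with a two-finger parallel gripper is mounted at the origin on the work surface. World frame = base frame: x ahead of the robot, y to its left, z up, the work surface at z = 0. Lengths are in mm, angles in rad, forces in N, time in s.
With the tool pointing down it reaches from about 350 to 775 mm from the base axis. Payload 7.3 kg.
Tool frame: the origin (TCP) lies on the centre line of the jaws, within the pads' length; the fingertips stand 22 mm ahead of it and the grasp point (between the pads) lies 3 mm ahead of it; z points along the fingers, y is the direction in which the jaws open and shut (so a half turn about z gives the same grasp; the last joint's range is limited). The gripper opens to 92 mm and grips with 3 to 60 N. Pads are 19 mm wide; open, the fingers measure 130 mm over their backs; the gripper's body (75 mm by 190 mm) begins 47 mm behind the grasp point.
Start: joints at [1.195, 0.342, 1.524, -0, 1.275, -0.146], TCP at [119.569, 511.22, 248.741] pointing down, gripper open.
Joint ranges: [-2.53, 2.53], [-0.77, 2.02], [0.04, 2.7], [-1, 4.14], [0.28, 2.66], [-3.11, 3.11]. Speed limits (rad/s): [2.57, 2.57, 3.14, 3.14, 3.14, 3.14].

## Interface

Orientations are given as [roll, pitch, yaw] about the fixed x, y, z axes, in that order (R = Rz(yaw) Ry(pitch) Rx(roll)).
In Python, from plant import get_obs, capture, close_job gives the robot as it stands.
- The arm moves only by the tool carry_out, never from a script. Its arguments are lists of equal length, an entry for each row: "xyz": the shift along the tool's x, y, z scaled (see below), a list of three; "dr": the turn, a rotation vector about the tool's x, y, z scaled (see below), a list of three. A call has 1 to 8 rows; each row shifts and turns the commanded pose from where the row before left it, along the tool's axes as they then stand; what a row does not reach is not made up. The controller multiplies each number of a shift by 0.06 m and each number of a turn by 8 degrees. A row lasts 1/8 s, in which the tool goes at most 62.5 mm and 10.7 degrees, less where a joint would pass 70% of its speed; a pose out of reach is approached as far as the arm can. A call with a number of a shift or a turn outside -1 to 1 is refused whole. A call with a gripper value outside its range is refused whole. "gripper" is the gripper's target within -1 to 1 (fully open at 1, half-way at 0, shut at -1), set as the call begins (left out, the last holds). The fingers move at their own pace and stop on an object; the grip force is fixed at half the most. Time passes only in rows, so rows that do not move let the fingers close. It gives the time, the measured TCP pose, the force and the opening at its end, in the units of the state.
- get_obs(): the state, without advancing time (a new reading comes with each control period).
- capture(name): name is "scene" or "top" or "wrist"; returns a dict with "image" (420x560x3 uint8, blue, green, red), "fx", "fy", "cx", "cy" (pixels), "D" ([k1, k2, p1, p2, k3] as OpenCV has them; the pictures are not rectified), "pose" (4x4, takes a point from camera to world coordinates). Camera axes: x right, y up, looking along -z (the intrinsics and any distortion apply to the point x, -y, -z); pixel columns grow to the right and rows downward; lengths in mm; the calibration is good to about 2 mm. A picture is of the moment at which its call begins. There is no depth.
- close_job(): hands the job in, once; it reports no verdict.
The state is a dict: "time": time; "joint_positions": joint angles; "dq": joint speeds; "tau": joint torques, N m; "tool_pos": TCP position; "tcp_rot": TCP orientation; "contact_force": force on the tool from outside, world axes, zero at the start; "moment": the same for the moment, N m; "grip_width": finger opening in mm.
Only numpy, scipy, OpenCV 4.12 (cv2) and the standard library are available. Lean on these libraries where they do the work, as an engineer would, in place of code of your own. Each camera call takes 0.05 s, during which the arm holds its last target.

## Task

A cast with a splint on it stands on the open drawer of the light-curing unit, ready to be cured. With your fingertips push the drawer gently and fully shut, without touching the cast, shifting it on the tray or tipping it, then press the green start key down and let it come back up. Do not press the red stop key, lift nothing, and leave the other things on the bench where they are.

Things in the scene. Friction and masses are not known exactly. Their poses are not given: they have to be found in the camera images.
- unit_front (a point): Light-curing unit: a white box on the bench, 220 mm wide, 220 mm deep, 125 mm high, fixed to the bench. This point is at bench level in the middle of the housing's front face. x points from the front straight into the unit (the way the drawer closes), y to the unit's left seen from in front facing it, z up. The roof's front edge is bevelled: a grey control panel rises from 98 mm high at the front face to 125 mm high 55 mm further in.
- drawer: The drawer as a whole; axes as unit_front, origin at bench level in the middle of the inner side of its front panel. Fully shut, this origin meets unit_front and the front panel lies against the housing, which stops it; now it lies 80 to 125 mm further out. It slides along x of unit_front on plain runners with about 2 N of friction, stays where it is left and has no latch or spring.
- drawer_face (a point): Point on the outer face of the drawer's front panel, moving with the drawer: middle of its width, 75 mm above the bench, on the amber window; axes as unit_front. The panel is grey, upright, flat, 212 mm wide, 12 mm thick, from 14 to 94 mm above the bench. A black pull lip 100 mm wide sticks out 11 mm from it at 23 to 29 mm above the bench. When shut this point lies 12 mm in front of unit_front.
- drawer_tray (a point): Point on the top of the drawer's flat aluminium tray, 22 mm above the bench, 67 mm behind drawer_face, middle of its width, moving with the drawer; axes as unit_front. The cast stands within 15 mm of this point. The tray's rim is 8 mm high.
- start_key_top (a point): Centre of the top of the green round start key, 22 mm across, on the sloped control panel right of the display seen from the drawer's side (-y of unit_front). Its z axis is the key's axis, leaning 26 degrees from vertical toward the drawer's side. It stands in a black collar.
- start_key (a joint): How far the green start key is pressed along its axis, in m: 0 is up, 0.005 is fully down. A spring brings it back; fully down takes 4 N. It counts as pressed from 0.0035.
- stop_key (a joint): The same for the red stop key, an equal key 130 mm to the left (+y of unit_front) of the start key on the same panel. Leave it up.
- cast_mid (a point): Light-blue plaster dental cast with a pink splint on its teeth, about 67 mm long, 66 mm wide, 39 mm high, standing loose on the drawer's tray with its splint up; this point is at its centre, 19 mm above its underside. z points up.
- bottle: Bystander: amber resin bottle, 54 mm across, 105 mm high, standing on the bench; origin under its centre.
- bowl: Bystander: blue mixing bowl, 110 mm across, 65 mm high, standing on the bench; origin under its centre.
- articulator: Bystander: green and steel articulator (hinged jaw frame), 100 x 85 x 107 mm, standing on the bench; origin under its centre.
- toothbrush: Bystander: white toothbrush, 190 mm long, 22 mm high at its blue bristles, lying on the bench in front of the drawer; origin under its middle, x along it toward the bristles.
There are look-alikes about, which are no part of the job. What is meant by the part that bears cast_mid is not yellow, and is the larger of those in its own colour.

How it is judged:
By the outcome, as a careful person would: the job done as asked, in the order asked, and still so for the second after the job is handed in, with the robot touching nothing.
It also fails if it takes over 38 s, if anything falls off the work surface, if the arm or the gripper's body presses on something with over 40 N, if the wrist force passes 120 N, or if a joint passes its speed limit or range.

## Working session

There is one attempt and no reset: what is moved stays moved. The work goes in short steps, Python scripts to look and compute and a tool call to move; the robot and the scene stay as the last step left them, time stands still between calls to the robot, and variables do not carry over. Pictures are saved under pics/ and viewed, and the job is handed in when it is done.

Besides the shell and the picture viewer there is one more tool, called after "Request:" in YAML: its name, and indented under it one key for each argument. carry_out: Moves the arm, as the interface text tells. Shifts and turns lie within -1 to 1; 1 stands for 0.06 m of shift or 8 degrees of turn. Its arguments: {"type":"object","properties":{"xyz":{"type":"array"},"dr":{"type":"array"},"gripper":{"type":"number"}},"required":["xyz","dr"]}

```bash
mkdir -p pics; ls; python3 - <<'E'
from plant import get_obs, capture
import cv2, pickle
for n in ("scene","top","wrist"):
    c=capture(n); cv2.imwrite(f"pics/{n}0.png",c["image"]); pickle.dump(c,open(f"{n}0.pkl","wb"))
    print(n,c["fx"],c["fy"],c["cx"],c["cy"],c["D"]);print(c["pose"].round(3) if hasattr(c["pose"],"round") else c["pose"])
print(get_obs())
E
```

```text
pics
scene 453.9482826089644 453.9482826089644 266.99833762164445 209.83486474497414 [-0.14769074  0.          0.          0.          0.        ]
[[ 1.200000e-01 -6.800000e-01  7.230000e-01  1.274702e+03]
 [ 9.930000e-01  8.300000e-02 -8.600000e-02 -3.693500e+01]
 [-2.000000e-03  7.290000e-01  6.850000e-01  8.028120e+02]
 [ 0.000000e+00  0.000000e+00  0.000000e+00  1.000000e+00]]
top 390.11692549904063 390.11692549904063 271.10455077661084 210.6620586802071 [-0.06674416  0.          0.          0.          0.        ]
[[-1.00000e-03  9.87000e-01 -1.62000e-01  4.28772e+02]
 [-1.00000e+00 -0.00000e+00  3.00000e-03  4.00710e+01]
 [ 3.00000e-03  1.62000e-01  9.87000e-01  8.41856e+02]
 [ 0.00000e+00  0.00000e+00  0.00000e+00  1.00000e+00]]
wrist 290.1798526065104 290.1798526065104 280.4677611985934 212.85744691366148 [-0.04948491  0.          0.          0.          0.        ]
[[ 2.28000e-01 -9.41000e-01 -2.52000e-01  5.13980e+01]
 [ 9.74000e-01  2.20000e-01  5.90000e-02  5.27168e+02]
 [-0.00000e+00 -2.59000e-01  9.66000e-01  3.85353e+02]
 [ 0.00000e+00  0.00000e+00  0.00000e+00  1.00000e+00]]
{'time': 0.15, 'joint_positions': array([ 1.19502703e+00,  3.42557662e-01,  1.52480394e+00,  1.42893225e-05,
        1.27539242e+00, -1.45996993e-01]), 'dq': array([-1.41115348e-03, -9.29644803e-05, -4.63080265e-03,  1.32296095e-03,
       -2.45684244e-03, -7.27507595e-04]), 'tau': array([ 1.02921640e-03, -4.31466222e+01, -2.44352746e+01,  7.17526814e-02,
        5.36412292e-02, -1.07167973e-04]), 'tool_pos': array([119.44058784, 510.94478069, 248.20498161]), 'tcp_rot': array([-3.14044562e+00, -1.82475436e-04,  2.91181607e+00]), 'contact_force': array([-0.46516213, -0.5029678 , -1.1550386 ]), 'moment': array([0.00055848, 0.0252322 , 0.00639193]), 'grip_width': 91.71341891493783}
```

View pics/scene0.png

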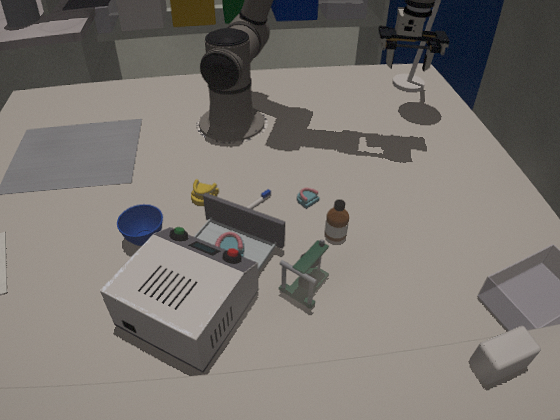

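View pics/top0.png

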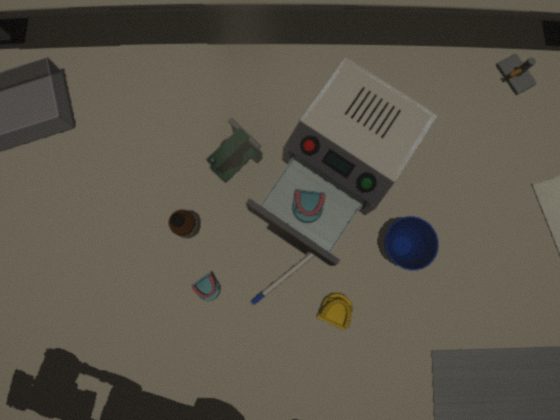

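View pics/wrist0.png

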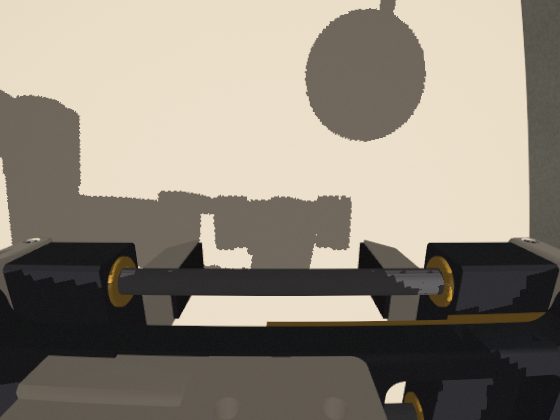

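The casts in the top view are a light-blue one on the tray at (309,205), a smaller light-blue one on the bench at (207,287), and a yellow one at (336,311). The one on the tray fits, being not yellow and the larger of the blue ones. I'll confirm it in a crop and measure the keys and drawer.

```bash
cat > h.py <<'E'
import numpy as np, cv2, pickle
from plant import get_obs, capture
def K(c): return np.array([[c["fx"],0,c["cx"]],[0,c["fy"],c["cy"]],[0,0,1.]])
def ray(c,uv):
    p=cv2.undistortPoints(np.array([[uv]],float),K(c),np.array(c["D"],float))[0,0]
    T=np.array(c["pose"]); d=T[:3,:3]@np.array([p[0],-p[1],-1.]); return T[:3,3],d/np.linalg.norm(d)
def onz(c,uv,z):
    o,d=ray(c,uv); return o+d*(z-o[2])/d[2]
def tri(a,ua,b,ub):
    o1,d1=ray(a,ua);o2,d2=ray(b,ub)
    A=np.stack([d1,-d2],1);t=np.linalg.lstsq(A,o2-o1,rcond=None)[0]
    p,q=o1+t[0]*d1,o2+t[1]*d2; return (p+q)/2,np.linalg.norm(p-q)
def proj(c,P):
    T=np.linalg.inv(np.array(c["pose"])); q=T[:3,:3]@np.asarray(P,float)+T[:3,3]
    return cv2.projectPoints(np.array([[q[0],-q[1],-q[2]]]),np.zeros(3),np.zeros(3),K(c),np.array(c["D"],float))[0][0,0]
def blobs(img,lo,hi,amin=15):
    hsv=cv2.cvtColor(img,cv2.COLOR_BGR2HSV); m=cv2.inRange(hsv,lo,hi)
    n,l,s,ce=cv2.connectedComponentsWithStats(m)
    return [(ce[i].round(1).tolist(),int(s[i,4]),s[i,:4].tolist()) for i in range(1,n) if s[i,4]>=amin]
E
python3 - <<'E'
from h import *
for n in("scene","top"):
    c=pickle.load(open(n+"0.pkl","rb"));im=c["image"]
    print(n,"green",blobs(im,(50,90,30),(75,255,255)));print("red",blobs(im,(0,150,60),(6,255,255)),blobs(im,(172,150,60),(180,255,255)))
    print("cyan",blobs(im,(85,60,60),(102,200,255),60))
c=pickle.load(open("top0.pkl","rb"))["image"]
cv2.imwrite("pics/topcrop.png",cv2.resize(c[130:320,180:380],None,fx=4,fy=4,interpolation=cv2.INTER_CUBIC)[:600] if 0 else cv2.convertScaleAbs(cv2.resize(c[130:275,185:385],None,fx=4,fy=4,interpolation=cv2.INTER_CUBIC),alpha=1.6))
c=pickle.load(open("scene0.pkl","rb"))["image"]
cv2.imwrite("pics/scenecrop.png",cv2.convertScaleAbs(cv2.resize(c[170:310,140:340],None,fx=4,fy=4,interpolation=cv2.INTER_CUBIC),alpha=1.4))
E
```

```text
scene green [([231.4, 8.8], 343, [223, 0, 21, 24]), ([178.4, 230.1], 39, [174, 228, 10, 6])]
red [([232.3, 252.0], 55, [228, 249, 10, 7])] []
cyan [([309.8, 197.0], 71, [304, 192, 15, 14]), ([228.7, 242.9], 150, [221, 237, 16, 13])]
top green [([366.0, 182.9], 111, [361, 177, 11, 12])]
red [([308.7, 145.1], 99, [303, 140, 12, 11])] []
cyan [([309.1, 199.7], 277, [301, 191, 19, 20]), ([305.5, 215.5], 129, [293, 202, 29, 20]), ([203.7, 285.2], 161, [195, 277, 16, 16])]
```

View pics/topcrop.png

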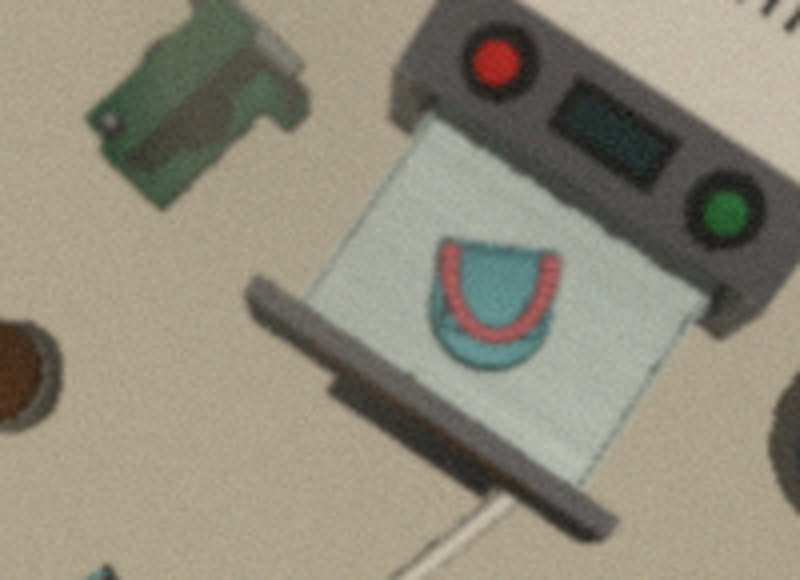

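View pics/scenecrop.png

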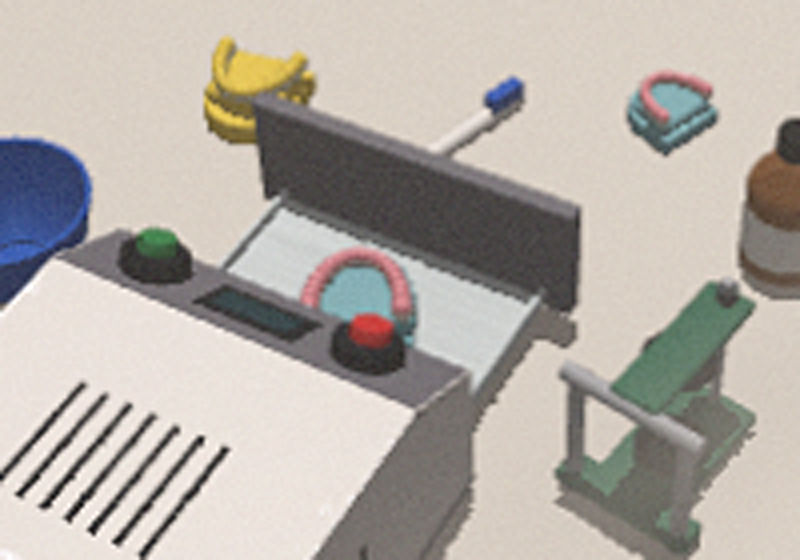

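The crops confirm it: the large blue cast with the pink splint is on the tray in the drawer, at about (309,205) in the top view. The green key is at (366,183) and the red at (309,145). The toothbrush handle lies against or under the drawer panel's right part, near (312,253).

```bash
python3 - <<'E'
from h import *
s=pickle.load(open("scene0.pkl","rb"));t=pickle.load(open("top0.pkl","rb"))
g,eg=tri(t,(366,182.9),s,(178.4,230.1)); r,er=tri(t,(308.7,145.1),s,(232.3,252))
print("tri green",g.round(1),eg.round(1),"red",r.round(1),er.round(1),np.linalg.norm(g-r))
for z in(115,120,125): 
    a=onz(t,(366,182.9),z);b=onz(t,(308.7,145.1),z);print(z,a.round(1),b.round(1),np.linalg.norm(a-b).round(1), "scene",onz(s,(178.4,230.1),z).round(1),onz(s,(232.3,252),z).round(1))
d=(r-g)[:2];print("unit y ang",np.degrees(np.arctan2(d[1],d[0])),"yaw",np.degrees(np.arctan2(d[1],d[0]))-90)
f=lambda x,y:(185+x/4,130+y/4)
for nm,uv in dict(outL=(247,291),inL=(259,276),outR=(600,541),inR=(617,521)).items(): print(nm,onz(t,f(*uv),94).round(1))
f2=lambda x,y:(140+x/4,170+y/4)
for nm,uv in dict(outR=(255,96),outL=(579,207)).items(): print("scene",nm,onz(s,f2(*uv),94).round(1))
print("cast",onz(t,f(497,305),22+19).round(1))
for nm,uv in dict(a=(302,262),b=(258,300),c=(313,254)).items(): print("brush",onz(t,uv,8).round(1))
print("bottle",onz(t,(184,223),50).round(1),"bowl",onz(t,(411,243),65).round(1),"yellow",onz(t,(336,311),20).round(1),"blue2",onz(t,(207,287),20).round(1),"artic",onz(t,(232,155),50))
E
```

```text
tri green [ 599.1 -142.2  126.2] 1.6 red [673.3 -34.5 126.5] 0.7 130.79794127236843
115 [ 601.8 -144.3  115. ] [677.2 -35.3 115. ] 132.5 scene [ 587.7 -144.8  115. ] [663.  -34.8 115. ]
120 [ 600.6 -143.   120. ] [675.5 -34.8 120. ] 131.6 scene [ 592.7 -144.   120. ] [667.4 -34.8 120. ]
125 [ 599.4 -141.7  125. ] [673.8 -34.3 125. ] 130.7 scene [ 597.7 -143.2  125. ] [671.8 -34.8 125. ]
unit y ang 55.478601807615185 yaw -34.521398192384815
outL [567.   85.4  94. ]
inL [574.4  79.6  94. ]
outR [445.9 -83.7  94. ]
inR [455.3 -92.1  94. ]
scene outR [453.2 -90.3  94. ]
scene outL [569.1  86.7  94. ]
cast [569.3 -41.8  41. ]
brush [454.9 -27.8   8. ]
brush [375.8  65.3   8. ]
brush [471.8 -51.5   8. ]
bottle [533.  216.6  50. ] bowl [ 490.1 -243.4   65. ] yellow [353.8 -95.9  20. ] blue2 [402.9 171.   20. ] artic [677.59692744 120.20376305  50.        ]
```

```bash
cat >> h.py <<'E'
from scipy.spatial.transform import Rotation as Rn
YAW=np.radians(-34.7)
UX=np.array([np.cos(YAW),np.sin(YAW),0]);UY=np.array([-np.sin(YAW),np.cos(YAW),0]);UZ=np.array([0,0,1.])
def U(p): p=np.asarray(p); return np.array([p@UX,p@UY,p[2]])
def W(a,b,z): return a*UX+b*UY+z*UZ
def Rt(tilt):
    t=np.radians(tilt); z=np.sin(t)*UX-np.cos(t)*UZ; x=-np.cos(t)*UX-np.sin(t)*UZ
    return np.stack([x,np.cross(z,x),z],1)
def cur():
    o=get_obs(); return o,np.array(o["tool_pos"]),Rn.from_euler("xyz",o["tcp_rot"]).as_matrix()
def need(P,tilt=None):
    o,p,R=cur(); print("t",round(o["time"],2),"U",U(p).round(1),"F(u)",U(o["contact_force"]).round(2),"q",np.round(o["joint_positions"],2))
    print("shift in tool axes/60:",(R.T@(P-p)/60).round(2))
    if tilt is not None: print("turn/8deg:",(np.degrees(Rn.from_matrix(R.T@Rt(tilt)).as_rotvec())/8).round(2))
E
python3 - <<'E'
from h import *
t=pickle.load(open("top0.pkl","rb"))
f=lambda x,y:(185+x/4,130+y/4)
for uv in((397,80),(735,300),(560,180),(640,232)): print("front edge",U(onz(t,f(*uv),98)).round(1))
for uv in((247,291),(600,541),(259,276),(617,521)): print("panel",U(onz(t,f(*uv),94)).round(1))
print("keys",U([599.1,-142.2,126.2]).round(1),U([673.3,-34.5,126.5]).round(1),"cast",U(onz(t,f(497,305),41)).round(1))
print(W(373,287,200))
need(W(373,287,200),26)
E
```

```text
front edge [546.4 392.6  98. ]
front edge [548.4 194.7  98. ]
front edge [549.9 297.9  98. ]
front edge [550.4 251.3  98. ]
panel [417.5 393.   94. ]
panel [414.2 185.   94. ]
panel [426.9 392.5  94. ]
panel [426.8 183.5  94. ]
keys [573.5 224.1 126.2] [573.2 354.9 126.5] cast [491.9 289.7  41. ]
[470.04295053  23.61407754 200.        ]
t 0.15 U [-192.7  488.1  248.2] F(u) [-0.1  -0.68 -1.16] q [ 1.2   0.34  1.52  0.    1.28 -0.15]
shift in tool axes/60: [-7.54 -6.58  0.81]
turn/8deg: [ 0.6  -3.21  2.65]
```

Request:
carry_out:
  xyz:
    - [-0.4,-0.35,0]
    - [-0.6,-0.5,0]
    - [-0.6,-0.5,0]
    - [-0.6,-0.5,0]
    - [-0.6,-0.5,0]
    - [-0.6,-0.5,0]
    - [-0.6,-0.5,0]
    - [-0.6,-0.5,0]
  dr:
    - [0,0,0.3]
    - [0,0,0]
    - [0,0,0]
    - [0,0,0]
    - [0,0,0]
    - [0,0,0]
    - [0,0,0]
    - [0,0,0]
  gripper: -1

```text
time: 1.15
tool_pos: [325.1, 214.0, 248.7]
tcp_rot: [3.141, 0.0, 2.87]
contact_force: [1.0, 0.4, 0.4]
grip_width: 16.4
```

```bash
python3 -c "
from h import *
need(W(373,287,200),26)"
```

```text
t 1.15 U [145.5 361.1 248.7] F(u) [0.6  0.88 0.36] q [ 0.38  0.09  1.86  0.    1.2  -0.91]
shift in tool axes/60: [-3.18 -2.41  0.81]
turn/8deg: [ 0.54 -3.22  2.35]
```

Request:
carry_out:
  xyz:
    - [-0.6,-0.45,0.1]
    - [-0.6,-0.45,0.1]
    - [-0.6,-0.45,0.1]
    - [-0.5,-0.4,0.1]
    - [-0.4,-0.3,0.1]
    - [-0.2,-0.15,0.1]
    - [0,0,0]
    - [0,0,0]
  dr:
    - [0,0,0]
    - [0,0,0]
    - [0,0,0]
    - [0,0,0]
    - [0,0,0]
    - [0,0,0]
    - [0.15,-0.8,0.6]
    - [0.15,-0.8,0.6]

```text
time: 2.15
tool_pos: [456.6, 41.5, 212.3]
tcp_rot: [-3.119, 0.228, 2.701]
contact_force: [0.3, 0.4, 0.2]
grip_width: 0.2
```

```bash
python3 -c "
from h import *
need(W(373,287,200),26)"
```

```text
t 2.15 U [351.7 294.1 212.3] F(u) [0.03 0.54 0.16] q [-0.    0.17  1.89 -0.15  0.88 -1.04]
shift in tool axes/60: [-0.27 -0.17  0.28]
turn/8deg: [ 0.23 -1.6   1.13]
```

Request:
carry_out:
  xyz:
    - [0,0,0]
    - [0,0,0]
    - [0,0,0]
  dr:
    - [0.1,-0.8,0.6]
    - [0.1,-0.8,0.5]
    - [0,0,0]

```text
time: 2.52
tool_pos: [455.1, 42.8, 212.0]
tcp_rot: [-3.141, 0.449, 2.549]
contact_force: [1.0, 0.2, 0.1]
grip_width: 0.6
```

```bash
python3 -c "
from h import *
need(W(373,287,86),26)"
```

```text
t 2.52 U [349.8 294.3 212. ] F(u) [0.69 0.72 0.07] q [ 0.11  0.13  2.02 -0.45  0.69 -0.56]
shift in tool axes/60: [ 0.57 -0.12  2.06]
turn/8deg: [ 0.04 -0.03  0.08]
```

Request:
carry_out:
  xyz:
    - [0.1,-0.02,0.35]
    - [0.1,-0.02,0.35]
    - [0.1,-0.02,0.35]
    - [0.1,-0.02,0.35]
    - [0.1,-0.02,0.35]
    - [0.05,-0.02,0.3]
    - [0,0,0]
  dr:
    - [0,0,0]
    - [0,0,0]
    - [0,0,0]
    - [0,0,0]
    - [0,0,0]
    - [0,0,0.1]
    - [0,0,0]

```text
time: 3.4
tool_pos: [472.6, 21.4, 86.7]
tcp_rot: [3.137, 0.449, 2.531]
contact_force: [-1.2, 0.4, -0.5]
grip_width: 0.6
```

```bash
python3 -c "
from h import *
need(W(373,287,86),26)
for n in ('top','scene'):
    c=capture(n); cv2.imwrite(f'pics/{n}1.png',c['image'])
"
```

```text
t 3.4 U [376.4 286.7  86.7] F(u) [-1.18 -0.34 -0.54] q [ 0.05  0.39  2.14 -0.85  0.36 -0.15]
shift in tool axes/60: [ 0.06  0.   -0.01]
turn/8deg: [ 0.02 -0.03 -0.03]
```

View pics/top1.png

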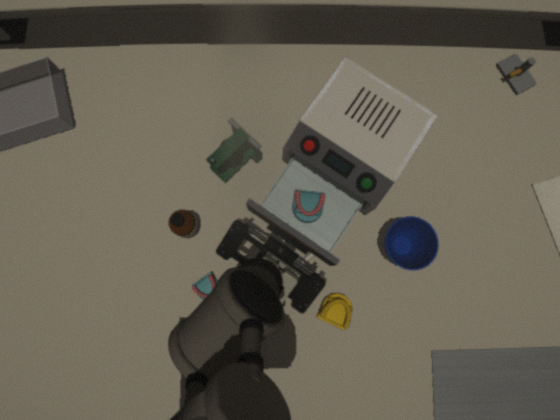

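View pics/scene1.png

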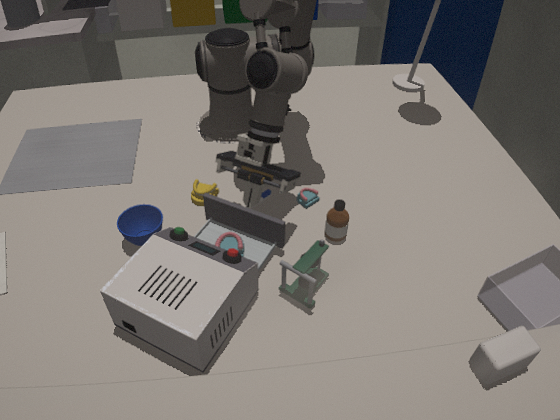

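The gripper is closed, tilted and centred in front of the panel, with about 22 mm to go. I'll approach slowly.

Request:
carry_out:
  xyz:
    - [-0.075,0,0.036]
    - [-0.075,0,0.036]
    - [-0.06,0,0.03]
    - [-0.03,0,0.015]
    - [-0.03,0,0.015]
    - [-0.03,0,0.015]
    - [-0.03,0,0.015]
    - [-0.03,0,0.015]
  dr:
    - [0,0,0]
    - [0,0,0]
    - [0,0,0]
    - [0,0,0]
    - [0,0,0]
    - [0,0,0]
    - [0,0,0]
    - [0,0,0]

```text
time: 4.5
tool_pos: [492.2, 8.5, 87.3]
tcp_rot: [3.134, 0.451, 2.529]
contact_force: [-1.4, 1.9, 1.4]
grip_width: -0.0
```

```bash
python3 -c "
from h import *
need(W(398,287,86),26)"
```

```text
t 4.5 U [399.8 287.2  87.3] F(u) [-2.22  0.8   1.39] q [ 0.01  0.41  2.11 -0.8   0.35 -0.23]
shift in tool axes/60: [ 0.04 -0.    0.01]
turn/8deg: [ 0.04 -0.02 -0.04]
```

Request:
carry_out:
  xyz:
    - [-0.03,0,0.015]
    - [-0.04,0,0.02]
    - [-0.05,0,0.024]
    - [-0.06,0,0.029]
    - [-0.075,0,0.036]
    - [-0.075,0,0.036]
    - [-0.075,0,0.036]
    - [-0.075,0,0.036]
  dr:
    - [0,0,0]
    - [0,0,0]
    - [0,0,0]
    - [0,0,0]
    - [0,0,0]
    - [0,0,0]
    - [0,0,0]
    - [0,0,0]

```text
time: 5.5
tool_pos: [518.9, -10.0, 87.5]
tcp_rot: [3.133, 0.451, 2.529]
contact_force: [-1.7, 3.2, 0.2]
grip_width: 0.3
```

```bash
python3 -c "
from h import *
need(W(518,287,86),26)"
```

```text
t 5.5 U [432.3 287.2  87.5] F(u) [-3.19  1.68  0.18] q [-0.03  0.43  2.05 -0.73  0.36 -0.35]
shift in tool axes/60: [-1.27  0.    0.65]
turn/8deg: [ 0.04 -0.02 -0.05]
```

Request:
carry_out:
  xyz:
    - [-0.075,0,0.037]
    - [-0.075,0,0.037]
    - [-0.075,0,0.037]
    - [-0.075,0,0.037]
    - [-0.075,0,0.037]
    - [-0.075,0,0.037]
    - [-0.075,0,0.037]
    - [-0.075,0,0.037]
  dr:
    - [0,0,0]
    - [0,0,0]
    - [0,0,0]
    - [0,0,0]
    - [0,0,0]
    - [0,0,0]
    - [0,0,0]
    - [0,0,0]

```text
time: 6.5
tool_pos: [551.8, -33.0, 87.3]
tcp_rot: [3.133, 0.451, 2.529]
contact_force: [-0.8, 2.7, 1.2]
grip_width: 0.6
```

```bash
python3 -c "
from h import *
need(W(518,287,86),26)
for n in ('top',):
    c=capture(n); cv2.imwrite(f'pics/{n}2.png',cv2.convertScaleAbs(cv2.resize(c['image'][110:290,170:410],None,fx=3,fy=3),alpha=1.5))"
```

```text
t 6.5 U [472.4 287.   87.3] F(u) [-2.24  1.77  1.22] q [-0.08  0.47  1.97 -0.63  0.37 -0.49]
shift in tool axes/60: [-0.67  0.    0.35]
turn/8deg: [ 0.04 -0.02 -0.05]
```

View pics/top2.png

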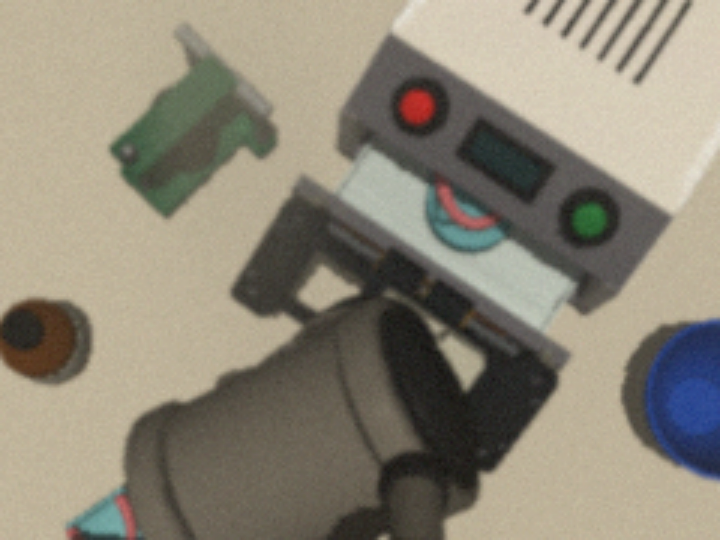

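The drawer is half closed, and the cast is still in place at about (467,215) in the crop, going under the housing. Continuing.

Request:
carry_out:
  xyz:
    - [-0.06,0,0.03]
    - [-0.075,0,0.037]
    - [-0.075,0,0.037]
    - [-0.075,0,0.037]
    - [-0.075,0,0.037]
    - [-0.06,0,0.03]
    - [-0.045,0,0.022]
    - [-0.03,0,0.015]
  dr:
    - [0,0,0]
    - [0,0,0]
    - [0,0,0]
    - [0,0,0]
    - [0,0,0]
    - [0,0,0]
    - [0,0,0]
    - [0,0,0]

```text
time: 7.55
tool_pos: [578.8, -51.8, 87.0]
tcp_rot: [3.133, 0.451, 2.529]
contact_force: [-0.7, 2.4, 1.4]
grip_width: 0.5
```

```bash
python3 -c "
from h import *
need(W(518,287,86),26)"
```

```text
t 7.55 U [505.4 286.9  87. ] F(u) [-1.97  1.59  1.43] q [-0.12  0.51  1.9  -0.56  0.38 -0.59]
shift in tool axes/60: [-0.18  0.    0.11]
turn/8deg: [ 0.04 -0.02 -0.05]
```

Request:
carry_out:
  xyz:
    - [-0.03,0,0.015]
    - [-0.03,0,0.015]
    - [-0.03,0,0.015]
    - [-0.025,0,0.012]
    - [-0.02,0,0.01]
    - [-0.02,0,0.01]
  dr:
    - [0,0,0]
    - [0,0,0]
    - [0,0,0]
    - [0,0,0]
    - [0,0,0]
    - [0,0,0]

```text
time: 8.3
tool_pos: [587.3, -57.7, 86.9]
tcp_rot: [3.133, 0.451, 2.529]
contact_force: [-1.2, 1.5, 1.4]
grip_width: 0.4
```

```bash
python3 -c "
from h import *
need(W(518,287,86),26)"
```

```text
t 8.3 U [515.7 286.9  86.9] F(u) [-1.83  0.56  1.4 ] q [-0.13  0.52  1.88 -0.54  0.39 -0.63]
shift in tool axes/60: [-0.03  0.    0.03]
turn/8deg: [ 0.04 -0.02 -0.05]
```

Request:
carry_out:
  xyz:
    - [-0.02,0,0.01]
    - [-0.02,0,0.01]
    - [-0.015,0,0.007]
  dr:
    - [0,0,0]
    - [0,0,0]
    - [0,0,0]

```text
time: 8.68
tool_pos: [590.3, -59.8, 86.8]
tcp_rot: [3.133, 0.451, 2.529]
contact_force: [-1.8, 1.9, 0.3]
grip_width: 0.2
```

```bash
python3 -c "
from h import *
need(W(518,287,86),26)"
```

```text
t 8.68 U [519.4 286.8  86.8] F(u) [-2.58  0.48  0.34] q [-0.13  0.52  1.87 -0.53  0.39 -0.64]
shift in tool axes/60: [0.03 0.   0.  ]
turn/8deg: [ 0.04 -0.02 -0.05]
```

Request:
carry_out:
  xyz:
    - [-0.02,0,0.01]
    - [-0.015,0,0.007]
    - [-0.015,0,0.007]
  dr:
    - [0,0,0]
    - [0,0,0]
    - [0,0,0]

```text
time: 9.05
tool_pos: [592.7, -61.6, 86.7]
tcp_rot: [3.134, 0.451, 2.529]
contact_force: [-3.5, 5.2, 3.3]
grip_width: 0.5
```

```bash
python3 -c "
from h import *
need(W(518,287,86),26)
for n in ('top',):
    c=capture(n); cv2.imwrite(f'pics/{n}3.png',cv2.convertScaleAbs(cv2.resize(c['image'][110:260,230:430],None,fx=4,fy=4),alpha=1.5))"
```

```text
t 9.05 U [522.4 286.8  86.7] F(u) [-5.85  2.32  3.28] q [-0.14  0.52  1.86 -0.52  0.4  -0.65]
shift in tool axes/60: [ 0.07  0.   -0.02]
turn/8deg: [ 0.04 -0.02 -0.05]
```

View pics/top3.png

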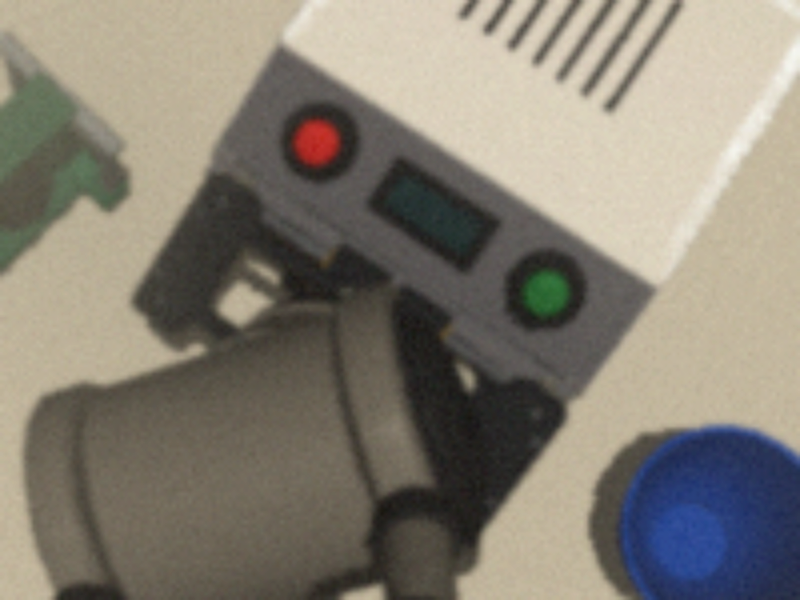

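Force is rising (5.9 N) and the panel looks to be against the housing. A small extra press will tell whether it is at the stop.

Request:
carry_out:
  xyz:
    - [-0.015,0,0.007]
    - [-0.015,0,0.007]
    - [0,0,0]
  dr:
    - [0,0,0]
    - [0,0,0]
    - [0,0,0]

```text
time: 9.48
tool_pos: [593.1, -61.8, 86.6]
tcp_rot: [3.134, 0.449, 2.529]
contact_force: [-9.7, 8.8, 7.9]
grip_width: 0.5
```

```bash
python3 -c "
from h import *
need(W(522.4,287,86),26)"
```

```text
t 9.47 U [522.8 286.8  86.6] F(u) [-12.96   1.74   7.92] q [-0.14  0.52  1.86 -0.52  0.4  -0.65]
shift in tool axes/60: [0.01 0.   0.01]
turn/8deg: [ 0.03 -0.03 -0.04]
```

The drawer is at its stop: the force rose to 13 N with only 0.4 mm of motion. I'll back off and lift clear.

Request:
carry_out:
  xyz:
    - [0.04,0,-0.02]
    - [0.1,0,-0.05]
    - [0.15,0,-0.08]
    - [0.15,0,-0.08]
    - [-0.1,0,-0.25]
    - [-0.2,0,-0.45]
    - [-0.2,0,-0.45]
    - [-0.1,0,-0.25]
  dr:
    - [0,0,0]
    - [0,0,0]
    - [0,0,0]
    - [0,0,0]
    - [0,0,0]
    - [0,0,0]
    - [0,0,0]
    - [0,0,0]

```text
time: 10.48
tool_pos: [566.3, -43.7, 180.8]
tcp_rot: [3.132, 0.453, 2.528]
contact_force: [0.7, 0.3, 0.5]
grip_width: 0.1
```

```bash
python3 - <<'E'
from h import *
s=np.sin(np.radians(26));c_=np.cos(np.radians(26))
k=[]
for n in ('top','scene'):
    c=capture(n); k.append(c); im=c['image']; cv2.imwrite(f'pics/{n}4.png',cv2.convertScaleAbs(im,alpha=1.3))
    print(n,blobs(im,(50,90,30),(75,255,255)),blobs(im,(0,150,60),(6,255,255)))
need(W(573.5-s*47,224.1,126.2+c_*47),26)
E
```

```text
top [([365.9, 182.9], 114, [360, 177, 12, 12])] [([308.7, 145.2], 105, [303, 140, 12, 12])]
scene [([246.4, 12.5], 642, [230, 0, 37, 23]), ([178.4, 230.0], 38, [174, 228, 10, 6])] [([232.2, 251.9], 58, [228, 249, 10, 7])]
t 10.57 U [490.9 286.7 181.1] F(u) [-0.51 -0.15 -0.37] q [-0.1   0.34  1.84 -0.38  0.59 -0.79]
shift in tool axes/60: [-0.84 -1.04  0.64]
turn/8deg: [ 0.05  0.01 -0.05]
```

View pics/top4.png

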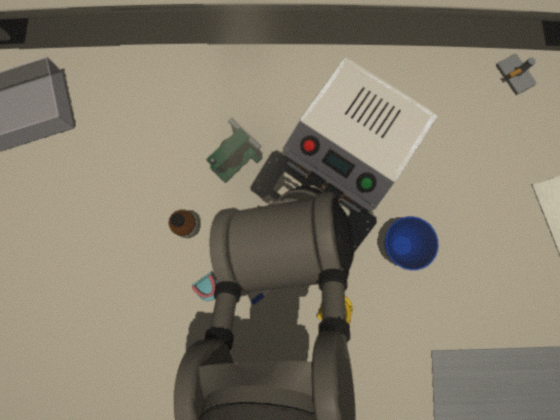

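View pics/scene4.png

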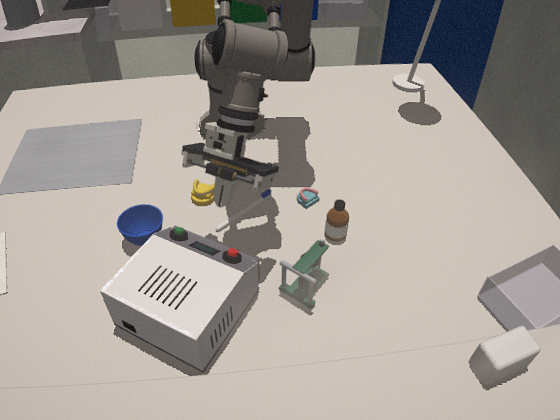

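The drawer is shut flush and the toothbrush still lies where it was. The keys are unchanged: green at (366,183) and red at (309,145). Moving above the green key.

Request:
carry_out:
  xyz:
    - [-0.1,-0.2,0]
    - [-0.15,-0.3,0.1]
    - [-0.2,-0.3,0.15]
    - [-0.2,-0.15,0.15]
    - [-0.15,-0.09,0.15]
    - [-0.04,0,0.09]
    - [0,0,0]
    - [0,0,0]
  dr:
    - [0,0,0]
    - [0,0,0]
    - [0,0,0]
    - [0,0,0]
    - [0,0,0]
    - [0.05,0,-0.05]
    - [0,0,0]
    - [0,0,0]

```text
time: 11.58
tool_pos: [581.4, -129.9, 165.9]
tcp_rot: [-3.139, 0.451, 2.537]
contact_force: [0.2, 0.3, -0.3]
grip_width: 0.8
```

```bash
python3 - <<'E'
from h import *
s=np.sin(np.radians(26));c_=np.cos(np.radians(26))
for n in ('wrist','scene'):
    c=capture(n); im=c['image'] 
    if n=='scene': im=cv2.resize(im[130:280,120:320],None,fx=4,fy=4)
    cv2.imwrite(f'pics/{n}5.png',im)
    print(n,"tip proj",proj(c,cur()[1]+22*cur()[2][:,2]),"key proj",proj(c,W(573.5,224.1,126.2)))
need(W(573.5-s*47,224.1,126.2+c_*47),26)
need(W(573.5-s*22,224.1,126.2+c_*22),26)
E
```

```text
wrist tip proj [280.37091743 256.75918341] key proj [280.38547837 245.46666202]
scene tip proj [180.77655545 219.7616177 ] key proj [178.78173578 230.14188572]
t 11.68 U [552.1 224.1 166.2] F(u) [0.17 0.53 0.66] q [-0.28  0.39  1.81 -0.28  0.54 -1.03]
shift in tool axes/60: [-0.03 -0.   -0.03]
turn/8deg: [-0.01 -0.02  0.01]
t 11.68 U [552.1 224.1 166.2] F(u) [0.17 0.53 0.66] q [-0.28  0.39  1.81 -0.28  0.54 -1.03]
shift in tool axes/60: [-0.03  0.    0.39]
turn/8deg: [-0.01 -0.02  0.01]
```

View pics/wrist5.png

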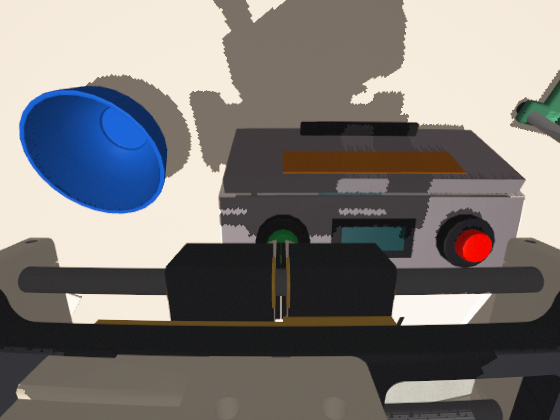

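View pics/scene5.png

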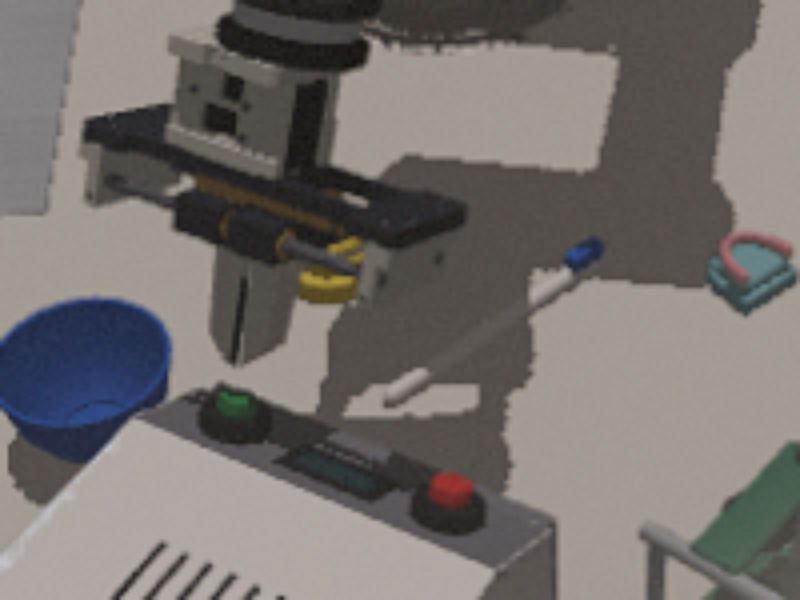

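```bash
python3 - <<'E'
from h import *
im=cv2.imread('pics/wrist5.png'); cv2.imwrite('pics/w5c.png',cv2.resize(im[165:245,210:350],None,fx=5.5,fy=5.5,interpolation=cv2.INTER_NEAREST))
E
```

```text
(no output)
```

View pics/w5c.png

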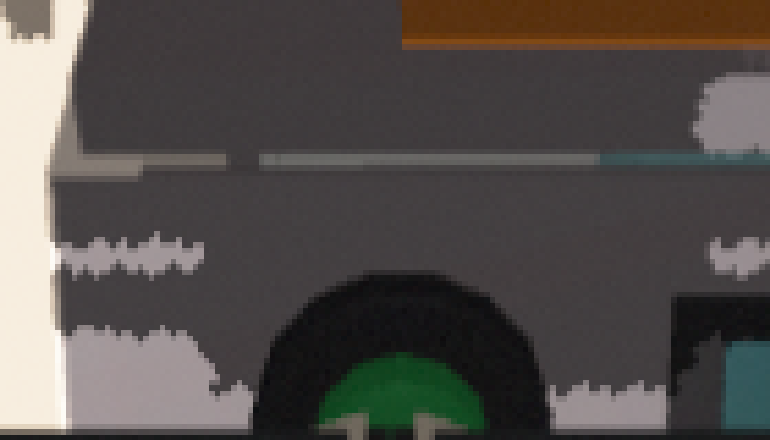

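The crop shows a thin slit between the panel and the housing, with the tray and a teal bit of the cast visible through it. I'll measure the slit.

```bash
python3 - <<'E'
from h import *
c=capture('wrist'); im=c['image']; pickle.dump(c,open('wrist6.pkl','wb'))
print("cam U",U(np.array(c['pose'])[:3,3]).round(1))
g=cv2.cvtColor(im,cv2.COLOR_BGR2GRAY)
for col in (240,270,300,318,330,345,360,400,440,480,500): print(col,g[186:202,col])
for col in (265,300,330,440):
    for r in (192.5,193.5,194,195,195.5,196): 
        print(col,r,"z94",U(onz(c,(col,r),94)).round(1)[:2],"z98",U(onz(c,(col,r),98)).round(1)[:2])
cv2.imwrite('pics/w6c.png',cv2.resize(im[120:245,210:370],None,fx=5,fy=4.7,interpolation=cv2.INTER_NEAREST))
cv2.imwrite('pics/w6d.png',cv2.resize(im[120:245,370:530],None,fx=5,fy=4.7,interpolation=cv2.INTER_NEAREST))
E
```

```text
cam U [429.8 224.2 259.5]
240 [ 61  61  61  61  62  61  90 109  90  65  62  64  63  65  65  63]
270 [ 61  61  60  61  60  60  87 110  89  64  62  64  65  65  66  65]
300 [ 62  62  62  60  62  61  90 110  90  64  62  63  65  66  64  66]
318 [ 60  61  60  62  61  60  88 103  79  59  62  65  66  65  65  65]
330 [60 62 60 60 61 62 74 82 70 60 64 64 64 64 65 66]
345 [135 133 134 134 134 127 101  82  71  58  64  62  64  63  65  63]
360 [135 132 135 132 133 121 101  82  67  58  61  64  65  65  64  64]
400 [ 62  60  62  60  61  61  90 113  91  59  62  65  63  65  63  63]
440 [131 130 131 132 131 132 126 113  98  67 106 135 139 138 138 138]
480 [131 130 131 131 131 131 130 114 107  65 100 132 136 135 135 136]
500 [130 130 131 132 130 131 132 112  96  60  94 130 134 134 133 134]
265 192.5 z94 [553.7 213.1] z98 [550.7 213.3]
265 193.5 z94 [554.6 213. ] z98 [551.6 213.3]
265 194 z94 [555. 213.] z98 [552.  213.3]
265 195 z94 [555.9 213. ] z98 [552.9 213.3]
265 195.5 z94 [556.4 213. ] z98 [553.3 213.3]
265 196 z94 [556.8 213. ] z98 [553.8 213.2]
300 192.5 z94 [553.7 238. ] z98 [550.7 237.6]
300 193.5 z94 [554.6 238. ] z98 [551.5 237.7]
300 194 z94 [555. 238.] z98 [552.  237.7]
300 195 z94 [555.9 238.1] z98 [552.9 237.7]
300 195.5 z94 [556.4 238.1] z98 [553.3 237.7]
300 196 z94 [556.8 238.1] z98 [553.7 237.8]
330 192.5 z94 [553.6 259.3] z98 [550.6 258.5]
330 193.5 z94 [554.5 259.4] z98 [551.5 258.6]
330 194 z94 [555.  259.5] z98 [551.9 258.6]
330 195 z94 [555.9 259.6] z98 [552.8 258.7]
330 195.5 z94 [556.3 259.6] z98 [553.3 258.8]
330 196 z94 [556.8 259.7] z98 [553.7 258.8]
440 192.5 z94 [553.3 339.1] z98 [550.3 336.3]
440 193.5 z94 [554.2 339.4] z98 [551.2 336.6]
440 194 z94 [554.7 339.6] z98 [551.6 336.8]
440 195 z94 [555.6 339.9] z98 [552.5 337.1]
440 195.5 z94 [556.  340.1] z98 [553.  337.3]
440 196 z94 [556.5 340.2] z98 [553.4 337.4]
```

View pics/w6c.png

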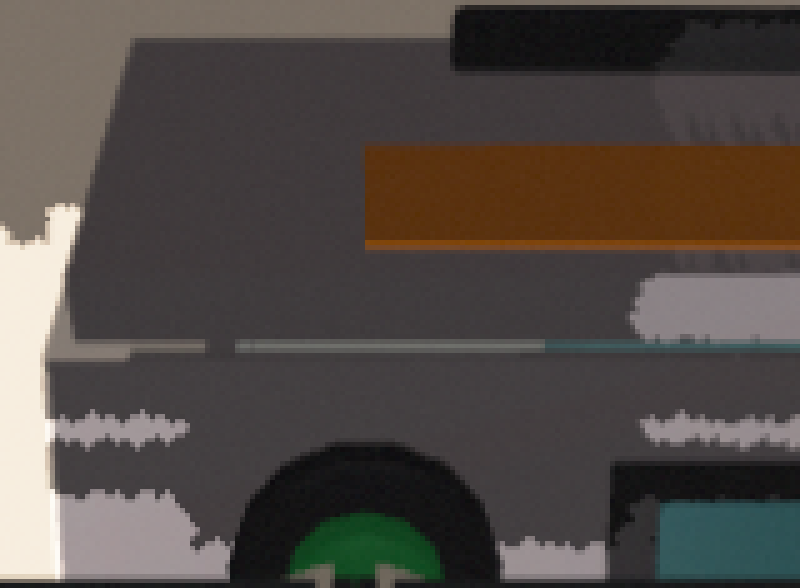

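View pics/w6d.png

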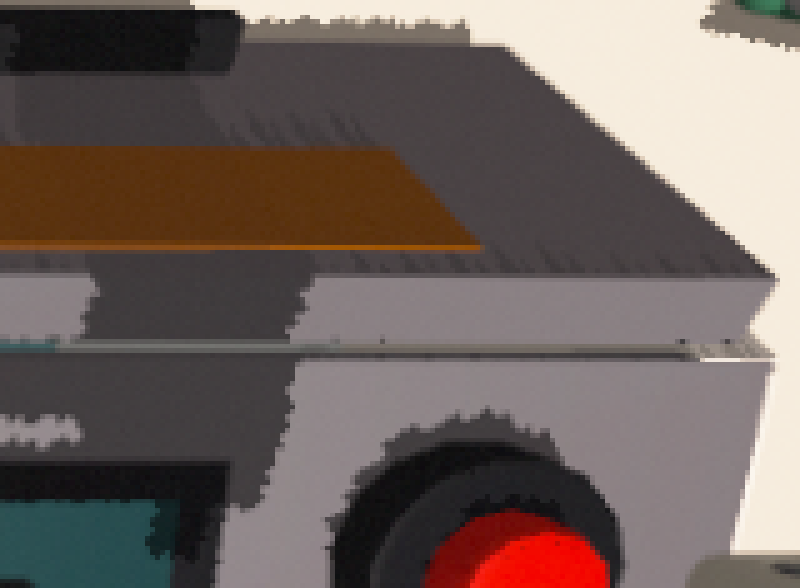

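The slit is not an open drawer. The panel's inner top edge lies at ux≈553 (z 94) and the housing's front edge at ux≈552.4 (z 98), so the panel is flush. The slit is the 4 mm height difference above the panel, and the stiff stop agrees with that. Now the green key.

Request:
carry_out:
  xyz:
    - [-0.03,0,0.1]
    - [0,0,0.1]
    - [0,0,0.08]
    - [0,0,0.04]
    - [0,0,0.03]
    - [0,0,0]
  dr:
    - [0,0,0]
    - [0,0,0]
    - [0,0,0]
    - [0,0,0]
    - [0,0,0]
    - [0,0,0]

```text
time: 12.48
tool_pos: [590.2, -136.7, 147.8]
tcp_rot: [-3.139, 0.451, 2.537]
contact_force: [-2.0, 0.8, 0.8]
grip_width: 0.2
```

```bash
cat >> h.py <<'E'
def key():
    s=np.sin(np.radians(26));c_=np.cos(np.radians(26))
    o,p,R=cur(); need(W(573.5-s*22,224.1,126.2+c_*22),26)
    print("axial F",float(np.array(o["contact_force"])@-R[:,2]))
E
python3 -c "
from h import *
key()"
```

```text
t 12.47 U [563.  223.6 147.8] F(u) [-2.09 -0.51  0.8 ] q [-0.29  0.43  1.8  -0.29  0.5  -1.02]
shift in tool axes/60: [0.   0.01 0.03]
turn/8deg: [-0.02 -0.02  0.  ]
axial F 1.6324925087167887
```

Request:
carry_out:
  xyz:
    - [0,0,0.03]
    - [0,0,0.03]
    - [0,0,0]
  dr:
    - [0,0,0]
    - [0,0,0]
    - [0,0,0]

```text
time: 12.85
tool_pos: [591.2, -137.3, 145.8]
tcp_rot: [-3.139, 0.451, 2.537]
contact_force: [-10.3, 5.4, 13.4]
grip_width: 0.3
```

```bash
python3 -c "
from h import *
key()"
```

```text
t 12.85 U [564.2 223.6 145.8] F(u) [-11.56  -1.46  13.45] q [-0.29  0.43  1.8  -0.3   0.5  -1.02]
shift in tool axes/60: [ 0.    0.01 -0.01]
turn/8deg: [-0.02 -0.02  0.  ]
axial F 17.140741960888207
```

```bash
python3 - <<'E'
from h import *
for n,(a,b,c0,d) in dict(wrist=(150,260,200,350),scene=(190,280,150,260)).items():
    c=capture(n); im=c['image']; print(n,blobs(im,(50,90,30),(75,255,255)))
    cv2.imwrite(f'pics/{n}7.png',cv2.resize(im[a:b,c0:d],None,fx=5.3,fy=5.3,interpolation=cv2.INTER_CUBIC))
key()
E
```

```text
wrist [([549.3, 106.5], 314, [538, 94, 22, 28]), ([283.1, 240.8], 63, [277, 238, 19, 11])]
scene [([256.4, 10.9], 439, [245, 0, 22, 23])]
t 12.95 U [564.2 223.6 145.8] F(u) [-11.27  -2.08  12.83] q [-0.29  0.43  1.8  -0.3   0.5  -1.02]
shift in tool axes/60: [ 0.    0.01 -0.01]
turn/8deg: [-0.02 -0.02  0.  ]
axial F 16.45458049685343
```

View pics/wrist7.png

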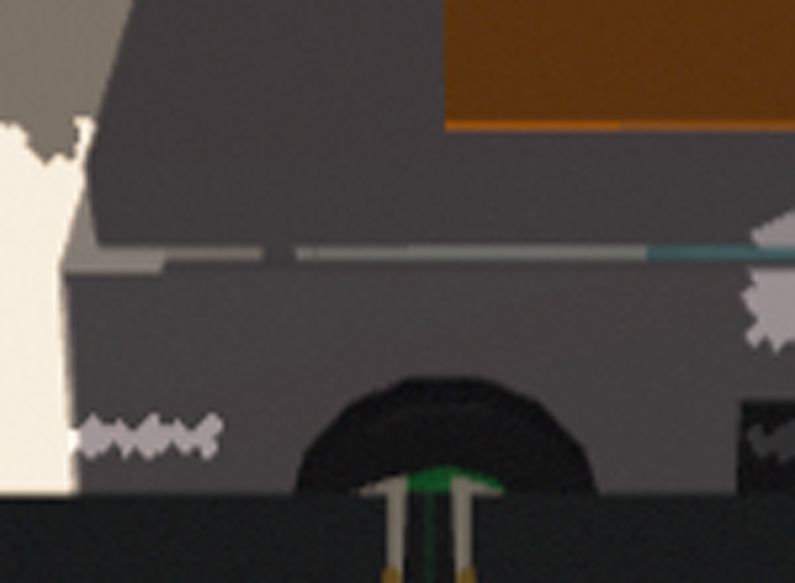

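View pics/scene7.png

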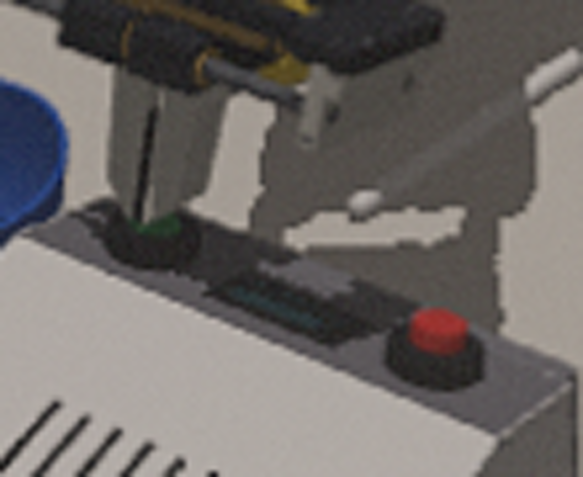

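Request:
carry_out:
  xyz:
    - [0,0,-0.015]
    - [0,0,0]
  dr:
    - [0,0,0]
    - [0,0,0]

```text
time: 13.2
tool_pos: [591.1, -137.3, 145.9]
tcp_rot: [-3.139, 0.451, 2.537]
contact_force: [-7.6, 2.2, 7.8]
grip_width: 0.4
```

```bash
python3 -c "
from h import *
key()"
```

```text
t 13.2 U [564.1 223.6 145.9] F(u) [-7.47 -2.5   7.82] q [-0.29  0.43  1.8  -0.3   0.5  -1.02]
shift in tool axes/60: [ 0.    0.01 -0.  ]
turn/8deg: [-0.01 -0.02  0.  ]
axial F 10.290925534424389
```

Request:
carry_out:
  xyz:
    - [0,0,-0.015]
    - [0,0,0]
  dr:
    - [0,0,0]
    - [0,0,0]

```text
time: 13.45
tool_pos: [590.9, -137.2, 146.2]
tcp_rot: [-3.139, 0.451, 2.537]
contact_force: [-3.9, 0.4, 2.8]
grip_width: 0.6
```

```bash
python3 -c "
from h import *
key()"
```

```text
t 13.45 U [563.9 223.6 146.2] F(u) [-3.4  -1.91  2.82] q [-0.29  0.43  1.8  -0.29  0.5  -1.02]
shift in tool axes/60: [0.   0.01 0.  ]
turn/8deg: [-0.01 -0.02  0.  ]
axial F 4.01733371247588
```

Request:
carry_out:
  xyz:
    - [0,0,-0.015]
    - [0,0,0]
  dr:
    - [0,0,0]
    - [0,0,0]

```text
time: 13.7
tool_pos: [590.7, -137.0, 147.0]
tcp_rot: [-3.139, 0.451, 2.537]
contact_force: [-2.5, 0.7, 1.7]
grip_width: 0.9
```

```bash
python3 - <<'E'
from h import *
key()
c=capture('scene'); im=c['image']
cv2.imwrite('pics/scene8.png',cv2.resize(im[190:280,150:260],None,fx=5.3,fy=5.3,interpolation=cv2.INTER_CUBIC))
E
```

```text
t 13.7 U [563.6 223.7 147. ] F(u) [-2.5  -0.83  1.73] q [-0.29  0.43  1.8  -0.29  0.5  -1.02]
shift in tool axes/60: [0.   0.01 0.02]
turn/8deg: [-0.01 -0.02  0.  ]
axial F 2.640084400717048
```

View pics/scene8.png

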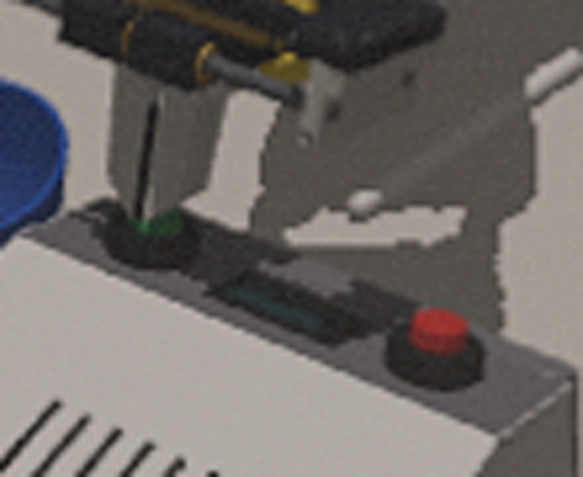

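The retreat profile fits a bottomed key: stiff contact ends at about 4 N, then the force falls softly. I'll keep retreating in small steps to see the spring travel.

Request:
carry_out:
  xyz:
    - [0,0,-0.015]
    - [0,0,0]
  dr:
    - [0,0,0]
    - [0,0,0]

```text
time: 14.0
tool_pos: [590.5, -136.7, 148.0]
tcp_rot: [-3.139, 0.451, 2.537]
contact_force: [-2.3, 0.5, 2.1]
grip_width: 0.4
```

```bash
python3 -c "
from h import *
key()"
```

```text
t 14.0 U [563.3 223.8 148. ] F(u) [-2.15 -0.88  2.1 ] q [-0.29  0.43  1.8  -0.29  0.5  -1.02]
shift in tool axes/60: [0.01 0.01 0.03]
turn/8deg: [-0.01 -0.02  0.  ]
axial F 2.8267868517437496
```

Request:
carry_out:
  xyz:
    - [0,0,-0.02]
    - [0,0,0]
  dr:
    - [0,0,0]
    - [0,0,0]

```text
time: 14.25
tool_pos: [590.1, -136.4, 149.1]
tcp_rot: [-3.14, 0.452, 2.537]
contact_force: [-1.3, 1.5, 0.8]
grip_width: 0.6
```

```bash
python3 -c "
from h import *
key()"
```

```text
t 14.25 U [562.8 223.8 149.1] F(u) [-1.94  0.5   0.82] q [-0.29  0.43  1.8  -0.29  0.5  -1.02]
shift in tool axes/60: [0.01 0.01 0.05]
turn/8deg: [-0.01 -0.02  0.  ]
axial F 1.5810635365422123
```

Request:
carry_out:
  xyz:
    - [0,0,-0.03]
    - [0,0,-0.05]
    - [0,0,-0.1]
    - [0,0,-0.2]
    - [0,0,-0.2]
    - [0,0,0]
  dr:
    - [0,0,0]
    - [0,0,0]
    - [0,0,0]
    - [0,0,0]
    - [0,0,0]
    - [0,0,0]

```text
time: 15.0
tool_pos: [577.9, -127.6, 181.9]
tcp_rot: [-3.14, 0.454, 2.536]
contact_force: [-0.5, -0.7, 0.3]
grip_width: 0.8
```

```bash
python3 - <<'E'
from h import *
key()
c=capture('scene'); im=c['image']; print(blobs(im,(50,90,30),(75,255,255)),blobs(im,(0,150,60),(6,255,255)))
cv2.imwrite('pics/scene9.png',cv2.resize(im[190:280,150:260],None,fx=5.3,fy=5.3,interpolation=cv2.INTER_CUBIC))
E
```

```text
t 15.0 U [547.7 224.1 181.9] F(u) [-0.05 -0.84  0.33] q [-0.27  0.36  1.8  -0.27  0.57 -1.04]
shift in tool axes/60: [0.02 0.   0.66]
turn/8deg: [-0.01 -0.    0.  ]
axial F 0.31793171898265304
[([256.9, 10.6], 419, [246, 0, 21, 23]), ([229.0, 15.9], 142, [223, 9, 14, 15]), ([177.5, 230.3], 33, [174, 228, 8, 6])] [([232.3, 251.8], 58, [228, 249, 10, 7])]
```

View pics/scene9.png

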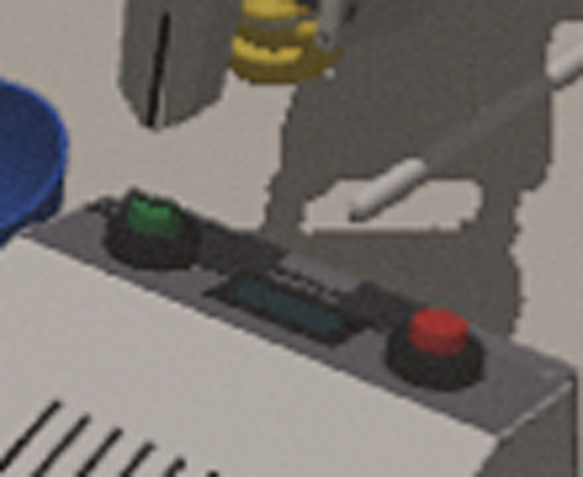

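The key went to its bottom stop and came back up. I'll move the arm clear and do the final check.

Request:
carry_out:
  xyz:
    - [0.1,0,-0.4]
    - [0.3,0.2,-0.6]
    - [0.5,0.3,-0.5]
    - [0.5,0.3,-0.3]
    - [0.5,0.3,-0.2]
    - [0.3,0.2,-0.1]
    - [0,0,0]
    - [0,0,0]
  dr:
    - [0,0,0]
    - [0,0,0]
    - [0,0,0]
    - [0,0,0]
    - [0,0,0]
    - [0,0,0]
    - [0,0,0]
    - [0,0,0]

```text
time: 16.05
tool_pos: [479.5, 35.1, 236.0]
tcp_rot: [-3.139, 0.451, 2.537]
contact_force: [0.8, 0.3, 0.4]
grip_width: 0.3
```

```bash
python3 - <<'E'
from h import *
for n in ('top','scene','wrist'):
    c=capture(n); im=c['image']; pickle.dump(c,open(n+'10.pkl','wb')); cv2.imwrite(f'pics/{n}10.png',im)
    if n!='wrist':
        o=pickle.load(open(n+'0.pkl','rb'))['image']; d=cv2.absdiff(im,o).max(2)
        cv2.imwrite(f'pics/{n}10d.png',np.hstack([im,cv2.cvtColor(d,cv2.COLOR_GRAY2BGR)*3])[:, :])if 0 else None
        for k,(lo,hi) in dict(green=((50,90,30),(75,255,255)),red=((0,150,60),(6,255,255)),blue=((110,150,40),(125,255,255))).items():
            print(n,k,[b[:2] for b in blobs(o,lo,hi)],[b[:2] for b in blobs(im,lo,hi)])
o,p,R=cur();print(o['time'],p,o['contact_force'])
E
```

```text
top green [([366.0, 182.9], 111)] [([366.1, 182.8], 111)]
top red [([308.7, 145.1], 99)] [([308.7, 145.2], 108)]
top blue [([404.2, 240.8], 1009), ([256.8, 298.7], 26)] [([403.6, 241.1], 943)]
scene green [([231.4, 8.8], 343), ([178.4, 230.1], 39)] [([236.3, 11.0], 593), ([178.5, 229.8], 35)]
scene red [([232.3, 252.0], 55)] [([232.1, 251.8], 53)]
scene blue [([295.0, 9.3], 625), ([460.1, 4.3], 56), ([486.7, 6.2], 28), ([468.7, 9.8], 18), ([475.2, 12.8], 38), ([441.3, 13.0], 39), ([460.7, 11.2], 16), ([488.0, 16.6], 40), ([453.7, 14.8], 23), ([466.5, 20.4], 27), ([489.0, 23.9], 25), ([467.5, 29.4], 44), ([455.7, 38.2], 25), ([481.8, 37.9], 15), ([468.7, 41.2], 15), ([461.4, 49.4], 25), ([400.9, 52.7], 34), ([481.7, 57.7], 18), ([471.3, 66.9], 80), ([441.0, 68.6], 19), ([455.1, 83.5], 15), ([139.6, 228.1], 259)] [([411.2, 4.8], 16), ([427.9, 4.0], 22), ([485.6, 2.1], 29), ([451.6, 7.2], 29), ([467.0, 12.9], 89), ([425.1, 11.9], 18), ([401.9, 19.3], 19), ([445.4, 18.6], 19), ([469.4, 27.6], 58), ([408.9, 26.3], 34), ([407.5, 42.6], 124), ([455.0, 38.5], 21), ([467.6, 39.3], 37), ([431.6, 44.1], 20), ([465.6, 49.4], 24), ([483.4, 48.1], 29), ([428.5, 54.7], 18), ([444.3, 53.8], 20), ([399.8, 59.9], 24), ([436.2, 61.9], 35), ([448.6, 61.4], 17), ([472.9, 60.3], 16), ([474.6, 68.9], 55), ([450.6, 76.9], 29), ([476.6, 77.3], 20), ([265.5, 192.1], 21), ([139.1, 228.6], 236)]
16.2 [479.52690629  34.65440039 235.97014546] [ 0.74891353 -0.65081276 -0.32832623]
```

View pics/scene10.png

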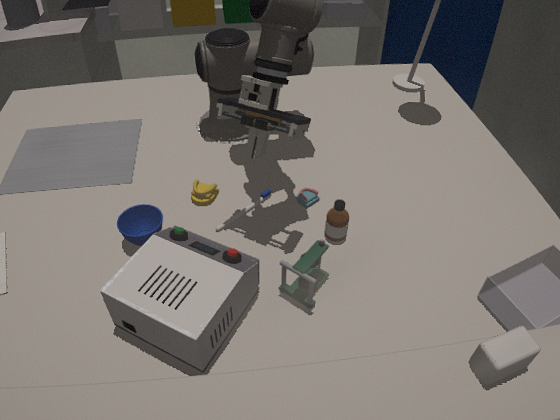

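View pics/wrist10.png

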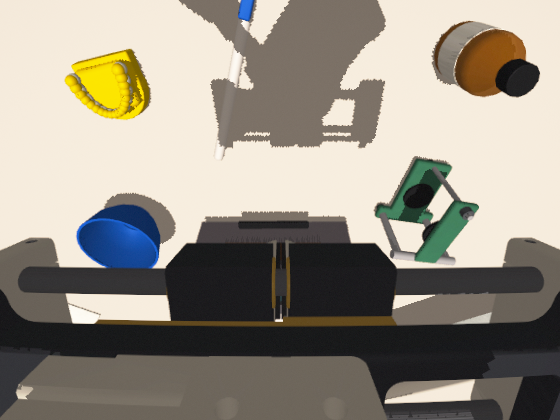

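View pics/top10.png

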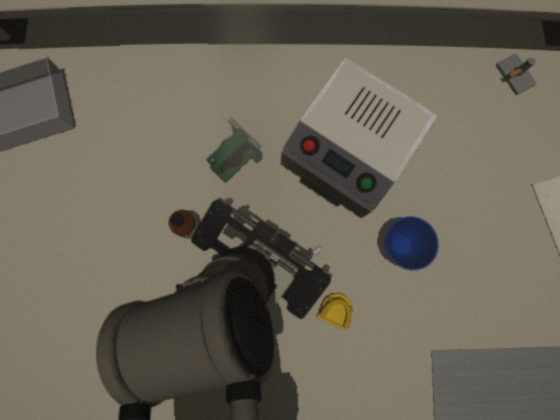

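```bash
python3 - <<'E'
from h import *
c=pickle.load(open('top10.pkl','rb')); im=c['image']
for b in (0,-60,60):
    for z,a in ((98,552.4),(94,552.4),(94,540.4)): print(b,z,a,proj(c,W(a,287+b,z)).round(1))
cv2.imwrite('pics/top10c.png',cv2.convertScaleAbs(cv2.resize(im[130:230,270:400],None,fx=6,fy=6,interpolation=cv2.INTER_CUBIC),alpha=2.2))
E
```

```text
0 98 552.4 [330.3 177.1]
0 94 552.4 [330.  177.6]
0 94 540.4 [326.7 182.4]
-60 98 552.4 [356.  194.1]
-60 94 552.4 [355.5 194.5]
-60 94 540.4 [352.2 199.5]
60 98 552.4 [305.  160.2]
60 94 552.4 [304.8 160.8]
60 94 540.4 [301.5 165.6]
```

View pics/top10c.png

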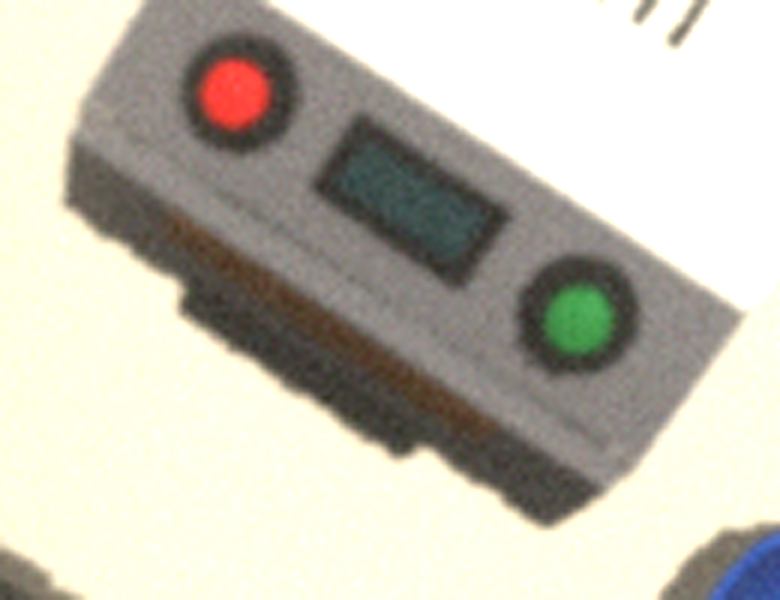

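The panel lies against the housing, with only a hairline seam visible and about one panel thickness outside it. Both keys are up, so I'm handing in.

```bash
python3 -c "
from plant import close_job
print(close_job())"
```

```text
the job is handed in; nothing more can be done
None
```

I pushed the drawer shut with the closed fingertips, pressed the green start key to its stop and let it come back up. The job was handed in at about 16 s of the 38 s allowed.

- **Drawer:** It reached a stiff stop at about 13 N. The panel edge and housing edge agree within about 1 mm, and the last top view shows only a hairline seam. A wrist view first showed a slit above the panel. I measured it and put it down to the 4 mm height difference between the panel top and the housing edge.
- **Cast:** The fingers never came near it. It looked unshifted and upright when half in, but it is hidden now that the drawer is shut. A thin strip of it seen through the slit is the only later look.
- **Start key:** The force peaked at about 17 N at the bottom, then let off from about 4 N to 1.6 N over 3 to 4 mm, which fits the key's spring. The images show it back up.
- **Stop key and bystanders:** The red key's position in the images did not change. The bottle, bowl, articulator and toothbrush look to be where they were. I checked them mostly by eye, and the arm partly hid the toothbrush and the small blue cast in the last top view.
- **Disagreement:** The overhead camera placed the housing front 3–4 mm further out than the wrist camera and the contact force did. The key press was therefore probably slightly off-centre, but it still went fully down.

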